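# Free a sealed tray from the tray sealer and draw it out to the end stop

## Robot

A 7-joint arm with a two-finger parallel gripper is mounted at the origin on the work surface. World frame = base frame: x ahead of the robot, y to its left, z up, the work surface at z = 0. Lengths are in m, angles in rad, forces in N, time in s.
With the tool pointing down it reaches from about 0.4 to 0.85 m from the base axis. Payload 4.5 kg.
Tool frame: the origin (TCP) lies between the finger pads; the fingertips stand 19 mm ahead of it and the grasp point (between the pads) is the TCP (r.nose_length is the distance from the TCP to the fingertips, in m); z points along the fingers, x is the direction in which the jaws open and shut, and the axes are right-handed (so a half turn about z gives the same grasp; the last joint's range is limited). The gripper opens to 88 mm and grips with 3 to 60 N. Pads are 18 mm wide; open, the fingers measure 123 mm over their backs; the gripper's body (75 mm by 187 mm) begins 45 mm behind the grasp point.
Start: joints at [1.14, 0.689, -0.195, 1.565, 0.157, 0.902, -0.215], TCP at [0.28, -0.559, 0.258] pointing down, gripper open.
Joint ranges: [-3.01, 3.01], [-0.46, 2.08], [-1.47, 1.51], [0.13, 2.56], [-1, 4.14], [0.04, 2.09], [-2.66, 2.66]. Speed limits (rad/s): [2.57, 2.57, 3.14, 3.14, 3.14, 3.14, 3.14].

## Interface

Orientations are given as a unit quaternion [x, y, z, w].
In Python, from plant import get_state, vision, r gives the robot as it stands.
- The arm moves only by the tool play_rows, never from a script. Its argument "deltas" is a list that holds one entry, the list of rows, each a list of 7 numbers: the gripper command: -1 is fully open, 1 is shut, values between are in proportion, then the shift along the tool's x, y, z normalised to -1 to 1, where 1 is 300 mm, then the turn, a rotation vector about the tool's x, y, z normalised to -1 to 1, where 1 is pi rad. A call has 1 to 5 rows; each row is the pose to reach, as a shift and turn from the pose measured when the call began, along the tool's axes at that moment, turning the shorter way round; what a row does not reach only later rows make up. A row lasts 1/8 s, in which the tool goes at most 62.5 mm and 10.7 degrees, less where a joint would pass 70% of its speed; a pose out of reach is approached as far as the arm can. A call with a number of a shift or a turn outside -1 to 1 is refused whole. A call with a gripper value outside its range is refused whole. The fingers move at their own pace and stop on an object; "force" is the grip in N (left out, the last holds). Time passes only in rows, so rows that repeat a pose let the fingers close. It gives the time, the measured TCP pose, the force and the opening at its end, in the units of the state.
- get_state(): the state, without advancing time (a new reading comes with each control period).
- vision.snapshot(name): name is "side" or "top" or "wrist"; returns the picture (400x640x3 uint8, red, green, blue); there is no depth.
- vision.camera_model(name): a dict with "vfov" (degrees; the focal length in pixels is half the picture's height over the tangent of half this angle, whatever the lens; pixels are square), "cx", "cy" (the principal point, pixels), "world_to_cam" (4x4, takes a point from world to camera coordinates). Camera axes: x right, y up, looking along -z (the intrinsics and any distortion apply to the point x, -y, -z); pixel columns grow to the right and rows downward; lengths in m; the calibration is good to about 2 mm. A picture is of the moment at which its call begins: read the wrist's pose just before it. camera_model takes no time and is no camera call; for the wrist camera it gives the pose at the moment of the call.
- r.finish_job(): hands the job in, once; it reports no verdict.
The state is a dict: "clock": time; "q": joint angles; "qd": joint speeds; "joint_torque": joint torques, N m; "tool_pos": TCP position; "eef_rot": TCP orientation; "contact_force": force on the tool from outside, world axes, zero at the start; "moment": the same for the moment, N m; "opening": opening from 0.0 (shut) to 1.0 (fully open).
Only numpy, scipy, OpenCV 4.12 (cv2) and the standard library are available. Lean on these libraries where they do the work, as an engineer would, in place of code of your own. Each camera call takes 0.05 s, during which the arm holds its last target.

## Task

The tray on the bench sealer is sealed and can come out. Swing the hold-down bar up and over until it stays standing open by itself, then take the tray carrier by its grip fin and draw it flat along its bed, out from beneath the sealing head, until you feel it press lightly but definitely against the end stop, without ramming it. Let go, leaving the bar open and the carrier against the stop, and leave the spare trays, the film roll and the jar where they are.

Things in the scene. Friction and masses are not known exactly. Their poses are not given: they have to be found in the camera images.
- sealer: White bench tray sealer, fixed. Origin on the table under its bed; x along the bed away from the robot (front is -x), y left, z up; positions below are in this frame, mm. Bed top 30 high, x -160 to 210, y -85 to 85; two guide rails, tops 40 high, leave a channel 125 wide.
- head_edge (a point): Middle of the lower front edge of the white sealing head, which overhangs the bed from here to the rear: at (40, 0, 190), 170 wide, top 265 high (column behind: 320). It stands right over the carrier's grip fin, so the fin is reached only with the tool leaning: fingers down and away from the robot, gripper body nearer the robot; 25 to 40 degrees from vertical fits.
- bar (a joint): Steel hold-down bar 216 x 20 x 16 mm across the bed at x = 2 to 22, in front of the grip fin, 2 mm over the carrier. Hinged at its left end about the sealer's x. 0 = closed; grows as the free right end swings up and over to the left, to its end of travel at 1.92 rad. 0.3 kg, hinge nearly free: falls shut if left below upright (1.57); past 1.7 it goes to its end and stays.
- bar_grip (a point): Middle of the bar's grip pin: round dark steel, 14 mm diameter, parallel to the sealer's x, sticking out 58 mm to the front from the bar's free end, 20 mm button on its tip. Closed it is at (-26, -95, 75), the bar 28 mm behind it. It swings on a 211 mm radius about the hinge and, being round, can turn between the fingers. Fully open it is about 240 high, 208 left of the origin.
- bar_hinge (a point): Point on the bar's hinge axis (axis along the sealer's x), at (12, 115, 52); fixed.
- carrier_grip (a point): Centre of the carrier's grip fin: upright aluminium lug 26 long (x), 14 thick (y), 40 high, standing on the carrier's deck (42 above the table); its top is 82, this point 66 above the table, 45 behind the carrier's front edge. Starts at x = 46 to 52, y = 0. The tray begins 38 mm behind this point and rises to 92 above the table. Axes as the sealer's.
- carrier: Tray carrier, loose: aluminium plate 175 x 120 x 12 mm, the grip fin near its front edge, a black tray of filled biscuits on its rear. 0.5 to 1 kg, so its sliding friction varies, 2 to 8 N. Origin at the centre of its underside, the fin 42.5 mm in front of it.
- stop: End stop, fixed: steel cross bar 20 (x) x 118 (y) x 14 mm high on the bed, at x = -125 to -85 (its setting varies). Origin at the centre of its underside; its rear face, 10 mm behind, meets the carrier's front edge: touching, the fin's centre is 55 mm behind the stop's origin. A pressure of 3 to 20 N is right; 40 N is ramming.
- trays: Bystander: short stack of black spare trays, 130 x 90 x 44 mm, on the table to the right of the sealer. Origin at the centre of its underside.
- film: Bystander: blue roll of film standing on end, 90 mm diameter, 64 high, left of the sealer. Origin at the centre of its underside.
- jar: Bystander: white jar with a steel lid, 70 mm diameter, 75 high, left of the sealer. Origin at the centre of its underside.

How it is judged:
By the outcome, as a careful person would: the job done as asked, in the order asked, and still so for the second after the job is handed in, with the robot touching nothing.
It also fails if it takes over 61 s, if anything falls off the work surface, if the arm or the gripper's body presses on something with over 40 N, if the wrist force passes 120 N, or if a joint passes its speed limit or range.

## Working session

There is one attempt and no reset: what is moved stays moved. The work goes in short steps, Python scripts to look and compute and a tool call to move; the robot and the scene stay as the last step left them, time stands still between calls to the robot, and variables do not carry over. Pictures are saved under pics/ and viewed, and the job is handed in when it is done.

Besides the shell and the picture viewer there is one more tool, called after "Request:" as name(argument=value, ...) on one line, values as JSON. play_rows: Moves the arm, as the interface text tells. Scaled input: -1 to 1 covers 300 mm each way for a shift and pi rad each way for a turn. Its arguments: {"type":"object","properties":{"deltas":{"type":"array"},"force":{"type":"number"}},"required":["deltas"]}

```bash
ls; mkdir -p pics; python3 - <<'E'
from plant import get_state, vision, r
import cv2
for n in ("side","top","wrist"):
    m=vision.camera_model(n); im=vision.snapshot(n)
    cv2.imwrite(f"pics/{n}0.png",im[:,:,::-1]); print(n,m)
s=get_state(); print(s)
E
```

```text
pics
side {'vfov': 49.354520038028596, 'cx': 314.49269811929497, 'cy': 205.27916024080744, 'world_to_cam': array([[-0.91649094, -0.4000185 , -0.00543685,  0.58297213],
       [ 0.28285216, -0.65753972,  0.69830951, -0.24902657],
       [-0.28291167,  0.63845651,  0.71577529, -0.94389645],
       [ 0.        ,  0.        ,  0.        ,  1.        ]])}
top {'vfov': 45.83552118647653, 'cx': 324.72360255029764, 'cy': 205.25137712630942, 'world_to_cam': array([[-3.38390784e-02, -9.99426651e-01,  1.13425686e-03,
         4.63888644e-02],
       [ 9.79090543e-01, -3.29227036e-02,  2.00743129e-01,
        -5.94442231e-01],
       [-2.00590690e-01,  7.90350262e-03,  9.79643256e-01,
        -1.21090056e+00],
       [ 0.00000000e+00,  0.00000000e+00,  0.00000000e+00,
         1.00000000e+00]])}
wrist {'vfov': 64.78393793681816, 'cx': 320.0918559381469, 'cy': 196.92054234469697, 'world_to_cam': array([[ 0.44870078, -0.89367767, -0.00279889, -0.62287667],
       [ 0.8571357 ,  0.4312359 , -0.28169841,  0.03973779],
       [ 0.25295456,  0.12399927,  0.95949892, -0.39058262],
       [ 0.        ,  0.        ,  0.        ,  1.        ]])}
{'clock': 0.15, 'q': array([ 1.13976611,  0.68977306, -0.19452331,  1.56608312,  0.15730664,
        0.90249547, -0.21509643]), 'qd': array([-0.0007138 , -0.0019327 ,  0.00090612, -0.00285775,  0.00032012,
        0.0003169 ,  0.0002823 ]), 'joint_torque': array([-2.03844938e-03, -5.27864778e+01, -1.26884066e+00, -1.53588206e+01,
       -5.25264256e-02,  3.84988234e-03,  1.01124251e-04]), 'tool_pos': array([ 0.27993729, -0.55830604,  0.25711141]), 'eef_rot': array([ 8.50978971e-01, -5.25199317e-01, -6.09483011e-04, -3.11958051e-04]), 'contact_force': array([ 0.23812044, -0.95930856,  0.34714869]), 'moment': array([ 0.00668783, -0.00696476, -0.00426884]), 'opening': 0.9995074908332676}
```

View pics/side0.png

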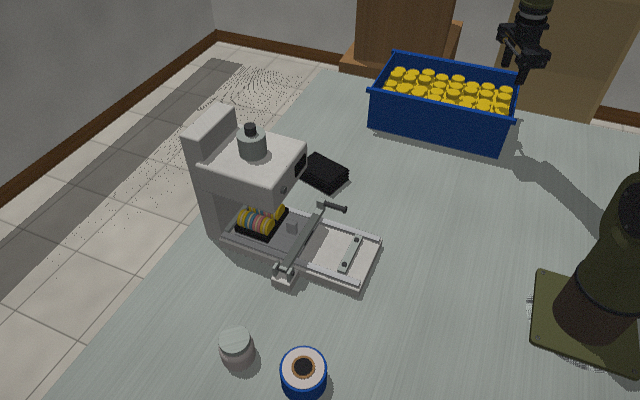

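View pics/top0.png

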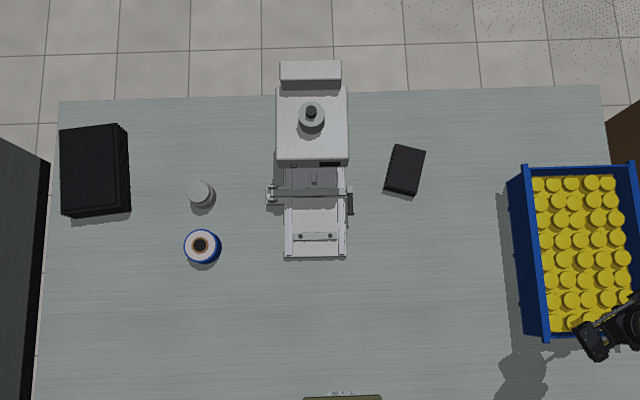

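View pics/wrist0.png

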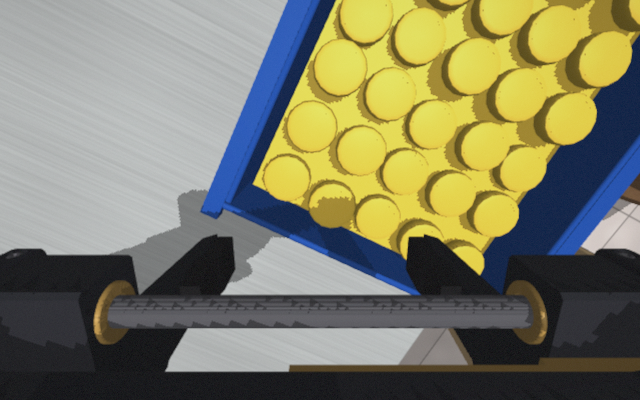

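The side view shows the sealer around (280,210), with its bar pin near (335,208). In the top view the bed is at about x 284–347 and its front edge at row 257. I'll zoom in.

```bash
python3 - <<'E'
import cv2
a=cv2.imread("pics/top0.png")[140:270,240:440]; cv2.imwrite("pics/topz.png",cv2.resize(a,None,fx=4,fy=4,interpolation=cv2.INTER_CUBIC))
a=cv2.imread("pics/side0.png")[150:300,200:400]; cv2.imwrite("pics/sidez.png",cv2.resize(a,None,fx=4,fy=4,interpolation=cv2.INTER_CUBIC))
E
```

```text
(no output)
```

View pics/topz.png

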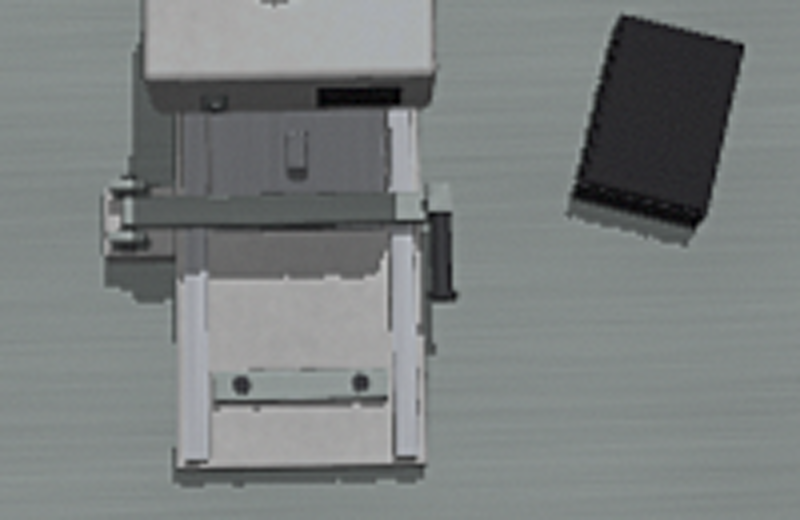

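View pics/sidez.png

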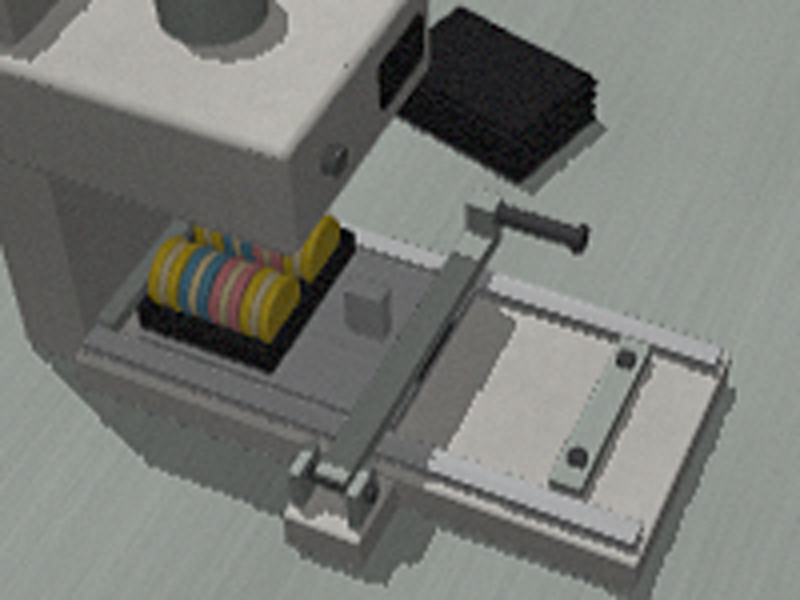

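Top zoom: bed front corners at (176,467) and (424,466), pin tip at (448,297), fin at (297,~155), stop rear edge near row 370. Side zoom: bed front corners at (638,562) and (730,370), pin button at (578,235), fin top at (368,290). Next I fit the sealer pose from these points.

```bash
cat > h.py <<'E'
import numpy as np
from plant import get_state, vision, r
from scipy.spatial.transform import Rotation as R
def proj(m,P):
    P=np.atleast_2d(P); f=200/np.tan(np.radians(m['vfov']/2)); W=m['world_to_cam']
    c=P@W[:3,:3].T+W[:3,3]
    return np.c_[m['cx']+f*c[:,0]/-c[:,2], m['cy']-f*c[:,1]/-c[:,2]]
def ray(m,uv):
    f=200/np.tan(np.radians(m['vfov']/2)); W=m['world_to_cam']
    d=np.array([(uv[0]-m['cx'])/f,-(uv[1]-m['cy'])/f,-1.]); Rt=W[:3,:3].T
    return -Rt@W[:3,3], Rt@d
def onz(m,uv,z):
    o,d=ray(m,uv); return o+d*(z-o[2])/d[2]
def tz(x,y): return np.array([(x+.5)/4-.5+240,(y+.5)/4-.5+140])
def sz(x,y): return np.array([(x+.5)/4-.5+200,(y+.5)/4-.5+150])
E
python3 - <<'E'
from h import *
from scipy.optimize import least_squares
T=vision.camera_model('top');S=vision.camera_model('side')
obs=[(T,(-160,85,30),tz(176,467)),(T,(-160,-85,30),tz(424,466)),(S,(-160,85,30),sz(638,562)),(S,(-160,-85,30),sz(732,366)),
(T,(40,0,190),tz(290,108)),(T,(-55,-95,75),tz(446,298)),(S,(-56,-95,75),sz(580,236))]
def w(p,q):
    return R.from_euler('z',p[2]).apply(np.array(q)/1000)+[p[0],p[1],0]
f=lambda p: np.concatenate([proj(m,w(p,q))[0]-uv for m,q,uv in obs])
s=least_squares(f,[.6,0,0],loss='soft_l1'); p=s.x; print(p,np.degrees(p[2])); print(f(p).reshape(-1,2).round(2))
inv=lambda P:R.from_euler('z',-p[2]).apply(P-[p[0],p[1],0])*1000
for n,m,uv,z in [('fin top centre front T',T,tz(297,176),.082),('fin top rear',T,tz(297,132),.082),('finS top mid',S,sz(368,290),.082),
 ('stop rear L',T,tz(214,370),.044),('stop rear R',T,tz(386,370),.044),('stop front',T,tz(300,401),.044),('stopS bolt1',S,sz(626,358),.046),('stopS bolt2',S,sz(577,457),.046),('bolt T',T,tz(242,384),.046),('bolt T2',T,tz(361,382),.046)]:
    P=onz(m,uv,z); print(n,inv(P).round(1),P.round(4))
for q in [(-26,-95,75),(12,115,52),(49,0,66)]: print(q,w(p,q).round(4))
E
```

```text
[ 0.62502583  0.05469037 -0.0164657 ] -0.9434153542783718
[[-0.34 -0.47]
 [ 0.76 -1.31]
 [-0.18  0.86]
 [ 0.52 -3.85]
 [ 0.38  0.61]
 [-1.23 -0.75]
 [ 1.52  0.8 ]]
fin top centre front T [26.  -0.9 82. ] [0.651  0.0534 0.082 ]
fin top rear [56.3 -1.3 82. ] [0.6813 0.0525 0.082 ]
finS top mid [44.9  3.7 82. ] [0.6699 0.0576 0.082 ]
stop rear L [-97.9  57.4  44. ] [0.5281 0.1137 0.044 ]
stop rear R [-99.9 -58.3  44. ] [ 0.5242 -0.002   0.044 ]
stop front [-119.9   -0.2   44. ] [0.5052 0.0565 0.044 ]
stopS bolt1 [-105.3  -39.2   46. ] [0.5191 0.0172 0.046 ]
stopS bolt2 [-105.8   41.2   46. ] [0.5199 0.0976 0.046 ]
bolt T [-108.    38.5   46. ] [0.5177 0.095  0.046 ]
bolt T2 [-108.   -41.3   46. ] [0.5163 0.0152 0.046 ]
(-26, -95, 75) [ 0.5975 -0.0399  0.075 ]
(12, 115, 52) [0.6389 0.1695 0.052 ]
(49, 0, 66) [0.674  0.0539 0.066 ]
```

```bash
python3 - <<'E'
from h import *
s=get_state(); W=vision.camera_model('wrist')['world_to_cam']; c=-W[:3,:3].T@W[:3,3]
Rt=R.from_quat(s['eef_rot']); print('cam in tool',Rt.inv().apply(c-s['tool_pos'])*1000, Rt.as_matrix().round(3))
T=vision.camera_model('top')
print(onz(T,(202,246),.064),onz(T,(201,192),.075),onz(T,(405,170),.044))
E
```

```text
cam in tool [  -0.74901823  -72.23094147 -127.22010995] [[ 0.448 -0.894 -0.001]
 [-0.894 -0.448  0.001]
 [-0.001  0.    -1.   ]]
[0.49634877 0.35284805 0.064     ] [0.63984254 0.35534255 0.075     ] [ 0.69097299 -0.19901618  0.044     ]
```

```bash
cat >> h.py <<'E'
P0=np.array([0.62503,0.05469,0.]); YAW=-0.0165
RS=R.from_euler('z',YAW)
def w(q): return RS.apply(np.array(q)/1000)+P0
def inS(P): return RS.inv().apply(np.array(P)-P0)*1000
def Rt(lean,roll=0):
    a=np.radians(lean); z=np.array([np.sin(a),0,-np.cos(a)]); x=np.array([0,1.,0]); y=np.cross(z,x)
    return RS*R.from_euler('x',roll,degrees=True)*R.from_matrix(np.c_[x,y,z])
def row(pos,rot):
    s=get_state(); Q=R.from_quat(s['eef_rot'])
    d=Q.inv().apply(pos-s['tool_pos'])/.3; v=(Q.inv()*rot).as_rotvec()/np.pi
    return d.round(4).tolist()+v.round(4).tolist()
def st():
    s=get_state(); Q=R.from_quat(s['eef_rot'])
    print('t',s['clock'],'S',inS(s['tool_pos']).round(1),'F',RS.inv().apply(s['contact_force']).round(2),'M',s['moment'].round(2),'op',round(s['opening'],3),'q',s['q'].round(2),'z',RS.inv().apply(Q.as_matrix()[:,2]).round(3))
E
python3 - <<'E'
from h import *
st()
print(row(np.array([.42,-.30,.32]),Rt(30)), row(w((-90,-95,200)),Rt(30)))
E
```

```text
t 0.15 S [-334.9 -618.6  257.1] F [ 0.25 -0.96  0.35] M [ 0.01 -0.01 -0.  ] op 1.0 q [ 1.14  0.69 -0.19  1.57  0.16  0.9  -0.22] z [-0.001  0.001 -1.   ]
[-0.5606, -0.8033, -0.209, -0.0546, 0.2203, -0.8214] [-1.1687, -1.5318, 0.1918, -0.0546, 0.2203, -0.8214]
```

Request:
play_rows(deltas=[[[-0.2,-0.11,-0.16,-0.15,-0.011,0.044,-0.164],[-0.2,-0.22,-0.32,-0.209,-0.022,0.088,-0.329],[-0.2,-0.34,-0.48,-0.209,-0.033,0.132,-0.493],[-0.2,-0.45,-0.64,-0.209,-0.044,0.176,-0.657],[-0.2,-0.56,-0.8,-0.209,-0.0546,0.22,-0.82]]])

```text
clock: 0.78
tool_pos: [0.42, -0.2985, 0.3203]
eef_rot: [0.988, -0.095, 0.085, 0.086]
contact_force: [1.6, -1.6, 0.0]
opening: 0.606
```

```bash
python3 - <<'E'
from h import *
st()
print(row(w((-90,-95,200)),Rt(30)))
E
```

```text
t 0.775 S [-199.2 -356.5  320.3] F [ 1.62 -1.59  0.03] M [0.16 0.02 0.  ] op 0.606 q [ 0.73  0.39 -0.37  2.    0.46  0.6  -0.15] z [ 0.154 -0.184 -0.971]
[0.143, -0.9752, 0.2854, -0.0351, 0.1424, -0.5317]
```

Request:
play_rows(deltas=[[[-0.2,0.03,-0.2,0.06,-0.0035,0.014,-0.055],[-0.2,0.06,-0.4,0.12,-0.007,0.028,-0.11],[-0.2,0.09,-0.6,0.17,-0.014,0.057,-0.213],[-0.2,0.12,-0.8,0.23,-0.021,0.085,-0.32],[-0.2,0.143,-0.975,0.285,-0.028,0.11,-0.425]]])

```text
clock: 1.4
tool_pos: [0.5172, -0.0848, 0.2207]
eef_rot: [0.941, 0.271, 0.139, 0.149]
contact_force: [0.5, -0.9, 0.5]
opening: 0.6
```

```bash
python3 - <<'E'
from h import *
st()
print(row(w((-90,-95,200)),Rt(30)))
E
```

```text
t 1.4 S [-105.5 -141.3  220.7] F [ 0.55 -0.84  0.49] M [ 0.18  0.2  -0.02] op 0.6 q [-0.08  0.55  0.03  2.25  1.6   0.21 -1.05] z [ 0.345 -0.199 -0.917]
[0.1163, -0.123, 0.0503, -0.0175, 0.0833, -0.2974]
```

Request:
play_rows(deltas=[[[-0.2,0.116,-0.123,0.05,-0.0035,0.017,-0.06],[-0.2,0.116,-0.123,0.05,-0.007,0.034,-0.12],[-0.2,0.116,-0.123,0.05,-0.011,0.05,-0.18],[-0.2,0.116,-0.123,0.05,-0.014,0.067,-0.24],[-0.2,0.116,-0.123,0.05,-0.0175,0.083,-0.297]]])

```text
clock: 2.02
tool_pos: [0.5333, -0.0386, 0.1999]
eef_rot: [0.712, 0.654, 0.18, 0.183]
contact_force: [0.5, -0.5, -0.3]
opening: 0.599
```

```bash
python3 - <<'E'
from h import *
st()
print(row(w((-90,-95,200)),Rt(30)))
import cv2
m=vision.camera_model('wrist');im=vision.snapshot('wrist')
cv2.imwrite('pics/w1.png',im[:,:,::-1])
np.save('w1.npy',m['world_to_cam'])
for q in [(-26,-95,75),(-56,-95,75),(49,0,82),(-160,85,30),(-160,-85,30),(-105,0,44)]: print(q,proj(m,w(q)).round(1))
E
```

```text
t 2.025 S [-90.2 -94.8 199.9] F [ 0.46 -0.44 -0.28] M [0.09 0.35 0.01] op 0.599 q [ 0.15  0.62 -0.3   2.36  2.55  0.41 -1.09] z [ 0.496 -0.018 -0.868]
[-0.0007, 0.0008, 0.0002, -0.0014, 0.0057, -0.0203]
(-26, -95, 75) [[321.4 184.1]]
(-56, -95, 75) [[319.1 157.3]]
(49, 0, 82) [[418.9 236.5]]
(-160, 85, 30) [[584.3 -28.9]]
(-160, -85, 30) [[322.8  -8.2]]
(-105, 0, 44) [[440.1  72.6]]
```

View pics/w1.png

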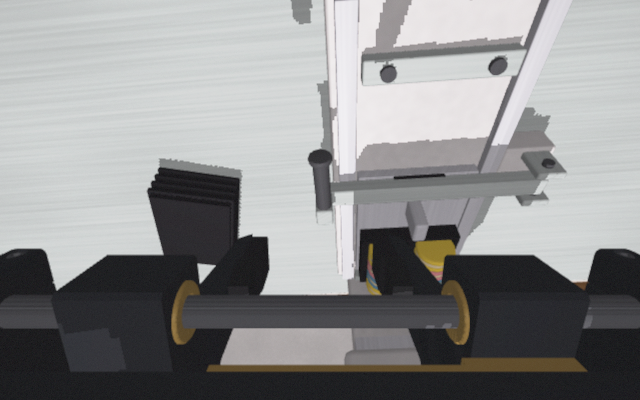

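The wrist view shows the pin button at (320,157), matching the predicted (319,157), and the pin body at (323,184). The stop bolts are at (388,74) and (498,66). The fin is at about (416,220), so I'll zoom in on that.

```bash
python3 - <<'E'
from h import *
import cv2
a=cv2.imread("pics/w1.png")[30:270,300:540]; cv2.imwrite("pics/w1z.png",cv2.resize(a,None,fx=2.5,fy=2.5,interpolation=cv2.INTER_CUBIC))
m=vision.camera_model('wrist'); m['world_to_cam']=np.load('w1.npy')
for n,uv,z in [('bolt',(388,74),46),('bolt',(498,66),46),('stop rear L',(365,84),44),('stop rear R',(524,70.5),44),('pin',(323,184),75),('btn',(320,157),75)]: print(n,inS(onz(m,uv,z/1000)).round(1))
print(row(w((-30,-95,75)),Rt(30)))
E
```

```text
bolt [-107.7  -39.6   46. ]
bolt [-108.   41.   46.]
stop rear L [-100.1  -56.2   44. ]
stop rear R [-102.1   63.    44. ]
pin [-26.  -93.6  75. ]
btn [-56.2 -94.3  75. ]
[0.0124, -0.03, 0.4612, -0.0016, 0.0061, -0.0193]
```

View pics/w1z.png

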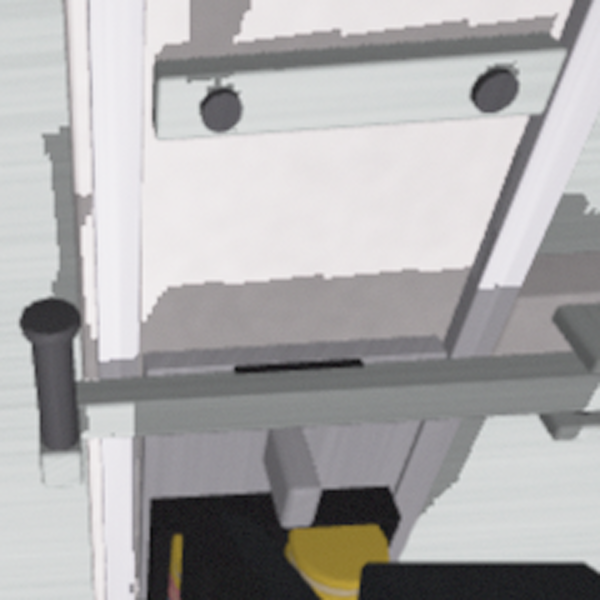

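Request:
play_rows(deltas=[[[-0.2,0.012,-0.03,0.16,-0.0016,0.006,-0.02],[-0.2,0.012,-0.03,0.3,-0.0016,0.006,-0.02],[-0.2,0.012,-0.03,0.4,-0.0016,0.006,-0.02],[-0.2,0.012,-0.03,0.461,-0.0016,0.006,-0.02],[-0.2,0.012,-0.03,0.461,-0.0016,0.006,-0.02]]])

```text
clock: 2.7
tool_pos: [0.5935, -0.0398, 0.0743]
eef_rot: [0.688, 0.678, 0.181, 0.184]
contact_force: [0.2, 0.2, 0.5]
opening: 0.599
```

```bash
python3 - <<'E'
from h import *
st()
import cv2
im=vision.snapshot('side'); cv2.imwrite('pics/s2.png',cv2.resize(im[130:300,180:420,::-1],None,fx=3,fy=3))
E
```

```text
t 2.7 S [-30.  -95.   74.3] F [0.21 0.24 0.52] M [ 0.09  0.3  -0.01] op 0.599 q [ 0.19  0.94 -0.34  2.24  2.68  0.6  -1.07] z [ 0.499 -0.001 -0.867]
```

View pics/s2.png

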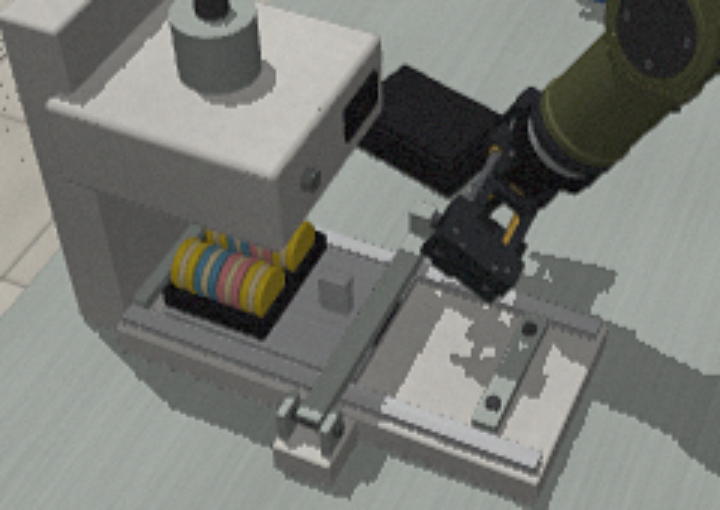

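The gripper straddles the pin at (440,250) in this crop and the bar is still shut. Closing.

Request:
play_rows(deltas=[[[1,0,0,0,0,0,0],[1,0,0,0,0,0,0],[1,0,0,0,0,0,0],[1,0,0,0,0,0,0]]], force=20)

```text
clock: 3.25
tool_pos: [0.5932, -0.0398, 0.0754]
eef_rot: [0.688, 0.678, 0.181, 0.185]
contact_force: [0.1, -1.0, -0.6]
opening: 0.167
```

```bash
cat >> h.py <<'E'
HY,HZ=115.,52.
def arc(ths,x=-30,lean=30,off=(0,0)):
    # pin at closed angle a0
    a0=np.arctan2(23,210); Rr=211.3
    for t in ths:
        a=a0+t; p=w((x,HY-Rr*np.cos(a)+off[0],HZ+Rr*np.sin(a)+off[1])); print(t,row(p,Rt(lean))[:3],inS(p).round(1))
E
python3 - <<'E'
from h import *
st(); arc([.1,.2,.3,.4,.5])
E
```

```text
t 3.25 S [-30.3 -95.   75.4] F [ 0.08 -0.96 -0.6 ] M [0.09 0.34 0.01] op 0.167 q [ 0.19  0.94 -0.34  2.24  2.68  0.6  -1.07] z [ 0.5   -0.001 -0.866]
0.1 [0.011, 0.0349, -0.0585] [-30.  -91.7  95.9]
0.2 [0.0289, 0.0689, -0.1174] [-30.  -86.3 116.3]
0.3 [0.0536, 0.1019, -0.1745] [-30.  -78.9 136. ]
0.4 [0.0847, 0.1335, -0.2292] [-30.  -69.5 155. ]
0.5 [0.1219, 0.1634, -0.2809] [-30.  -58.3 172.9]
```

Request:
play_rows(deltas=[[[1,0.011,0.035,-0.0585,0,0,0],[1,0.029,0.069,-0.117,0,0,0],[1,0.0535,0.102,-0.1745,0,0,0],[1,0.085,0.1335,-0.229,0,0,0],[1,0.122,0.163,-0.281,0,0,0]]])

```text
clock: 3.88
tool_pos: [0.5934, -0.0057, 0.1732]
eef_rot: [0.69, 0.676, 0.18, 0.186]
contact_force: [0.4, -4.3, -0.8]
opening: 0.15
```

```bash
python3 - <<'E'
from h import *
st(); arc([.62,.74,.86,.98,1.1])
E
```

```text
t 3.875 S [-30.7 -60.9 173.2] F [ 0.43 -4.26 -0.81] M [-0.87  0.55 -0.51] op 0.15 q [ 0.05  0.71 -0.23  2.22  2.51  0.36 -1.03] z [ 0.499 -0.005 -0.866]
0.62 [0.0608, 0.0344, -0.0558] [-30.  -42.6 192.8]
0.74 [0.1205, 0.064, -0.1077] [-30.  -24.6 210.6]
0.86 [0.1869, 0.0898, -0.153] [-30.   -4.6 226.2]
0.98 [0.2592, 0.1115, -0.1911] [-30.   17.1 239.3]
1.1 [0.3361, 0.1286, -0.2215] [-30.   40.2 249.6]
```

Request:
play_rows(deltas=[[[1,0.06,0.034,-0.056,0,0,0],[1,0.12,0.064,-0.108,0,0,0],[1,0.187,0.09,-0.153,0,0,0],[1,0.26,0.1115,-0.191,0,0,0],[1,0.336,0.1286,-0.2215,0,0,0]]])

```text
clock: 4.5
tool_pos: [0.595, 0.0913, 0.2511]
eef_rot: [0.692, 0.674, 0.178, 0.188]
contact_force: [-2.6, -3.3, 1.4]
opening: 0.148
```

```bash
python3 - <<'E'
from h import *
st(); arc([1.22,1.34,1.46,1.58,1.68])
import cv2
im=vision.snapshot('side'); cv2.imwrite('pics/s3.png',cv2.resize(im[100:300,180:420,::-1],None,fx=3,fy=3))
E
```

```text
t 4.5 S [-30.6  36.1 251.1] F [-2.58 -3.37  1.4 ] M [-0.71  0.6  -0.34] op 0.148 q [-0.44  0.57  0.2   2.13  2.19  0.08 -0.93] z [ 0.501 -0.011 -0.866]
1.22 [0.0944, 0.0114, -0.0175] [-30.   64.4 257.2]
1.34 [0.1774, 0.0185, -0.0317] [-30.   89.3 261.7]
1.46 [0.2616, 0.0206, -0.0372] [-30.  114.6 263.3]
1.58 [0.346, 0.0176, -0.0339] [-30.  139.9 261.8]
1.68 [0.4155, 0.0113, -0.0245] [-30.  160.8 258.3]
```

View pics/s3.png

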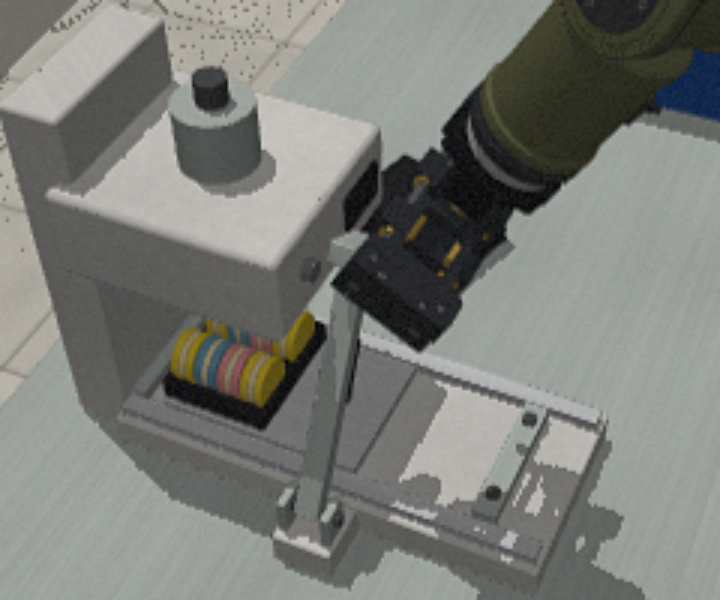

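The bar is held at about 1.1 rad, with its end at (345,245). Joint 6 is at 0.08, close to its lower limit, so I'll increase the lean before going on.

```bash
python3 - <<'E'
from h import *
print(row(w((-30,38,250.5)),Rt(40)))
E
```

```text
[-0.0135, -0.0023, 0.0059, -0.0547, 0.0014, -0.0002]
```

Request:
play_rows(deltas=[[[1,0,0,0,-0.02,0,0],[1,0,0,0,-0.04,0,0],[1,0,0,0,-0.055,0,0],[1,0,0,0,-0.055,0,0]]])

```text
clock: 5.05
tool_pos: [0.595, 0.0968, 0.2518]
eef_rot: [0.671, 0.658, 0.238, 0.245]
contact_force: [1.5, 0.5, -2.4]
opening: 0.146
```

```bash
python3 - <<'E'
from h import *
st(); arc([1.22,1.34,1.46,1.58,1.68],lean=40)
E
```

```text
t 5.05 S [-30.7  41.6 251.8] F [ 1.44  0.57 -2.39] M [0.08 0.59 0.03] op 0.146 q [-0.23  0.58 -0.2   2.26  2.35  0.51 -1.1 ] z [ 0.642 -0.005 -0.766]
1.22 [0.0759, 0.0132, -0.0126] [-30.   64.4 257.2]
1.34 [0.159, 0.023, -0.0247] [-30.   89.3 261.7]
1.46 [0.2433, 0.0263, -0.0291] [-30.  114.6 263.3]
1.58 [0.3276, 0.0231, -0.0258] [-30.  139.9 261.8]
1.68 [0.397, 0.0155, -0.0171] [-30.  160.8 258.3]
```

Request:
play_rows(deltas=[[[1,0.076,0.013,-0.0126,0,0,0],[1,0.159,0.023,-0.0247,0,0,0],[1,0.243,0.026,-0.029,0,0,0],[1,0.3276,0.023,-0.026,0,0,0],[1,0.397,0.0155,-0.017,0,0,0]]])

```text
clock: 5.68
tool_pos: [0.597, 0.2167, 0.2582]
eef_rot: [0.671, 0.659, 0.237, 0.245]
contact_force: [-0.6, -0.9, -2.7]
opening: 0.146
```

```bash
python3 - <<'E'
from h import *
st(); arc([1.74,1.79,1.84,1.88],lean=40)
E
```

```text
t 5.675 S [-30.7 161.6 258.2] F [-0.6  -0.95 -2.72] M [-0.36  0.74 -0.25] op 0.146 q [-0.58  0.6  -0.04  2.13  1.99  0.45 -0.95] z [ 0.641 -0.005 -0.768]
1.74 [0.0383, -0.0045, 0.0091] [-30.  173.  255.2]
1.79 [0.072, -0.0112, 0.017] [-30.  183.1 252. ]
1.84 [0.105, -0.019, 0.0262] [-30.  193.  248.4]
1.88 [0.131, -0.026, 0.0345] [-30.  200.8 245.1]
```

Request:
play_rows(deltas=[[[1,0.038,-0.0045,0.009,0,0,0],[1,0.072,-0.011,0.017,0,0,0],[1,0.105,-0.019,0.026,0,0,0],[1,0.131,-0.026,0.0345,0,0,0],[1,0.131,-0.026,0.0345,0,0,0]]])

```text
clock: 6.3
tool_pos: [0.5977, 0.2564, 0.2441]
eef_rot: [0.671, 0.659, 0.237, 0.244]
contact_force: [-4.2, -1.0, -1.2]
opening: 0.147
```

```bash
python3 - <<'E'
from h import *
st()
E
```

```text
t 6.3 S [-30.6 201.2 244.1] F [-4.22 -1.05 -1.24] M [-0.13  1.37 -0.17] op 0.147 q [-0.66  0.65 -0.02  2.09  1.9   0.46 -0.93] z [ 0.639 -0.004 -0.769]
```

Request:
play_rows(deltas=[[[-0.3,0,0,0,0,0,0],[-0.3,0,0,0,0,0,0],[-0.3,0,0,0,0,0,0],[-0.3,0,0,-0.15,0,0,0],[-0.3,0,0,-0.33,0,0,0]]])

```text
clock: 6.92
tool_pos: [0.5343, 0.2573, 0.3207]
eef_rot: [0.671, 0.659, 0.236, 0.244]
contact_force: [0.4, 1.5, 0.3]
opening: 0.647
```

```bash
python3 - <<'E'
from h import *
st()
import cv2
im=vision.snapshot('side'); cv2.imwrite('pics/s4.png',cv2.resize(im[70:310,180:440,::-1],None,fx=2.5,fy=2.5))
E
```

```text
t 6.925 S [-94.1 201.1 320.7] F [0.36 1.48 0.29] M [ 0.09  0.43 -0.01] op 0.647 q [-0.82  0.46  0.08  2.15  1.55  0.43 -0.64] z [ 0.639 -0.006 -0.769]
```

View pics/s4.png

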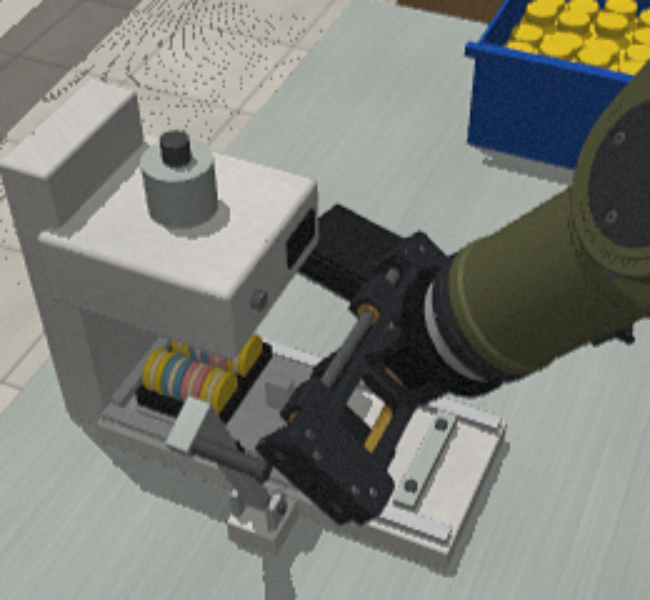

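The bar stands open on its own, with its end at (200,420) in the crop, and the gripper is clear of the pin. I'll move to a pose in front of the fin and look.

```bash
python3 - <<'E'
from h import *
print(row(w((-100,100,300)),Rt(38)));print(row(w((-80,0,230)),Rt(35)))
E
```

```text
[-0.3435, -0.0607, 0.0579, 0.0103, -0.0004, -0.0002]
[-0.6772, -0.1588, 0.2793, 0.0269, -0.0004, -0.0002]
```

Request:
play_rows(deltas=[[[-0.3,-0.17,-0.04,0.02,0,0,0],[-0.3,-0.34,-0.06,0.058,0.01,0,0],[-0.3,-0.5,-0.11,0.17,0.018,0,0],[-0.3,-0.677,-0.159,0.279,0.027,0,0],[-0.3,-0.677,-0.159,0.279,0.027,0,0]]])

```text
clock: 7.6
tool_pos: [0.5451, 0.0475, 0.2281]
eef_rot: [0.685, 0.664, 0.208, 0.215]
contact_force: [0.1, -0.4, 0.0]
opening: 0.647
```

```bash
python3 - <<'E'
from h import *
st()
import cv2
m=vision.camera_model('wrist');im=vision.snapshot('wrist')
cv2.imwrite('pics/w5.png',im[:,:,::-1]); np.save('w5.npy',m['world_to_cam'])
im=vision.snapshot('top'); cv2.imwrite('pics/t5.png',cv2.resize(im[130:270,180:440,::-1],None,fx=3,fy=3))
for q in [(34,0,82),(60,0,82)]: print(q,proj(m,w(q)).round(1))
E
```

```text
t 7.6 S [-79.8  -8.5 228.1] F [ 0.11 -0.39  0.03] M [0.09 0.43 0.04] op 0.647 q [-0.14  0.58 -0.19  2.37  2.52  0.48 -1.22] z [ 0.571 -0.009 -0.821]
(34, 0, 82) [[329.3 188.8]]
(60, 0, 82) [[329.1 204.3]]
```

View pics/w5.png

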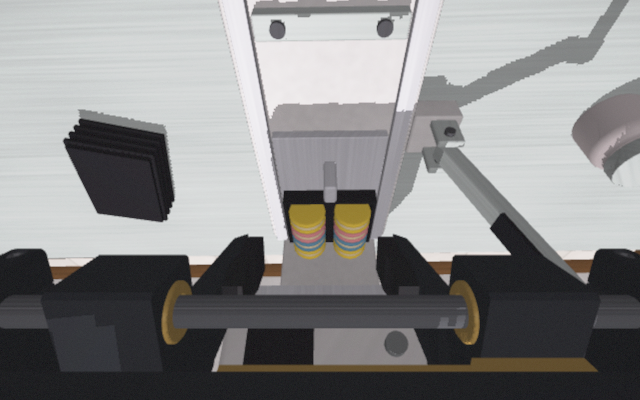

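View pics/t5.png

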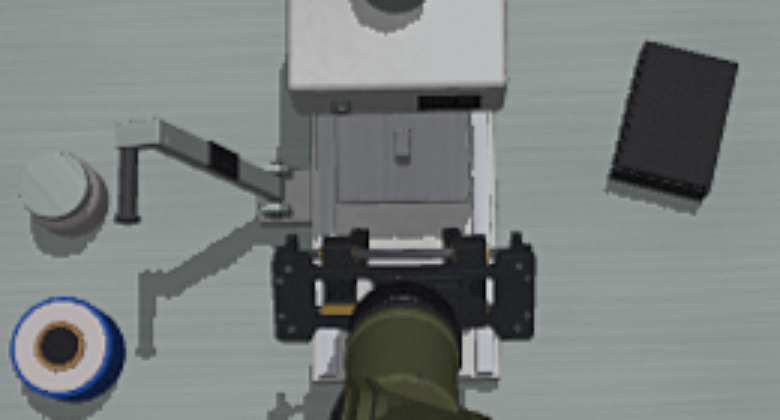

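Wrist view: fin at (330,162–202), centred under the predicted column 329. The carrier's front edge is near row 136. The top view shows the bar standing open on the left at (120–280,130–200), with the jar and film unmoved.

```bash
python3 - <<'E'
from h import *
m=vision.camera_model('wrist'); m['world_to_cam']=np.load('w5.npy')
print('front edge+45',inS(onz(m,(330,134),.042)).round(1),inS(onz(m,(330,137),.042)).round(1),'fin rear top',inS(onz(m,(330,202),.082)).round(1), 'fin foot front', inS(onz(m,(330,162),.042)).round(1))
print(row(w((-27,0,175)),Rt(35)));print(row(w((47,0,70)),Rt(35)))
E
```

```text
front edge+45 [-4.4  1.  42. ] [-0.5  1.1 42. ] fin rear top [55.9  0.9 82. ] fin foot front [35.2  1.5 42. ]
[0.0046, 0.0389, 0.2506, -0.0001, 0.0001, -0.001]
[0.0048, 0.0403, 0.6788, -0.0001, 0.0001, -0.001]
```

Request:
play_rows(deltas=[[[-0.2,0.005,0.037,0.16,0,0,-0.001],[-0.2,0.005,0.036,0.32,0,0,-0.001],[-0.2,0.005,0.035,0.48,0,0,-0.001],[-0.2,0.005,0.035,0.6,0,0,-0.001],[-0.2,0.005,0.035,0.64,0,0,-0.001]]])

```text
clock: 8.32
tool_pos: [0.6649, 0.0574, 0.078]
eef_rot: [0.679, 0.67, 0.211, 0.214]
contact_force: [1.0, 0.3, 0.3]
opening: 0.598
```

```bash
python3 - <<'E'
from h import *
st(); print(row(w((45,0.5,70)),Rt(35)))
import cv2
im=vision.snapshot('side'); cv2.imwrite('pics/s6.png',cv2.resize(im[100:300,180:420,::-1],None,fx=3,fy=3))
E
```

```text
t 8.325 S [39.8  3.4 78. ] F [0.99 0.34 0.27] M [ 0.1   0.4  -0.01] op 0.598 q [-0.09  0.96 -0.21  2.09  2.63  0.58 -1.22] z [ 0.574  0.002 -0.819]
[-0.0096, -0.0012, 0.0319, 0.0002, -0.0007, 0.0009]
```

View pics/s6.png

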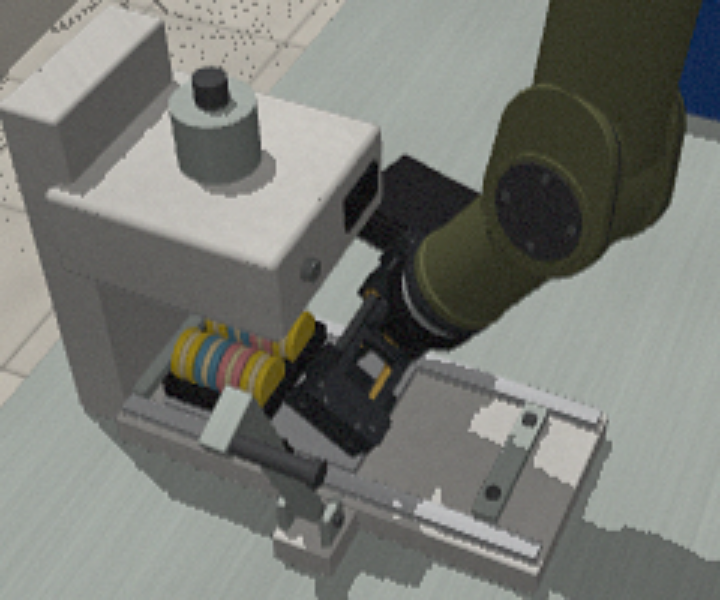

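The gripper is in front of the fin and below the head, with no contact. Going down the last 10 mm and closing.

Request:
play_rows(deltas=[[[-0.2,-0.01,-0.001,0.032,0,0,0],[-0.2,-0.01,-0.001,0.032,0,0,0],[1,-0.01,-0.001,0.032,0,0,0],[1,-0.01,-0.001,0.032,0,0,0],[1,-0.01,-0.001,0.032,0,0,0]]], force=30)

```text
clock: 9.0
tool_pos: [0.6702, 0.0537, 0.0702]
eef_rot: [0.679, 0.67, 0.211, 0.214]
contact_force: [-0.2, 0.6, 1.0]
opening: 0.283
```

```bash
python3 - <<'E'
from h import *
st()
E
```

```text
t 9.0 S [45.1 -0.3 70.2] F [-0.22  0.59  0.99] M [ 0.04  0.42 -0.02] op 0.283 q [-0.08  0.97 -0.21  2.08  2.64  0.58 -1.21] z [ 0.574  0.002 -0.819]
```

Request:
play_rows(deltas=[[[1,0,0,0,0,0,0],[1,0,0,0,0,0,0],[1,0,0,0,0,0,0]]])

```text
clock: 9.38
tool_pos: [0.6701, 0.0537, 0.0703]
eef_rot: [0.679, 0.67, 0.211, 0.214]
contact_force: [-0.8, -0.2, 1.2]
opening: 0.157
```

```bash
python3 - <<'E'
from h import *
st()
s=get_state(); y=s['tool_pos']
for d in (10,30,55,80,88):
    P=RS.apply([-d/1000,0,0])+y; print(d,row(P,Rt(35)))
E
```

```text
t 9.375 S [45.1 -0.3 70.3] F [-0.8  -0.23  1.18] M [ 0.06  0.34 -0.04] op 0.157 q [-0.08  0.97 -0.21  2.08  2.64  0.58 -1.21] z [ 0.574  0.002 -0.819]
10 [0.0001, -0.0273, -0.0191, 0.0002, -0.0005, 0.0007]
30 [0.0003, -0.0819, -0.0574, 0.0002, -0.0005, 0.0007]
55 [0.0005, -0.1501, -0.1053, 0.0002, -0.0005, 0.0007]
80 [0.0008, -0.2183, -0.1531, 0.0002, -0.0005, 0.0007]
88 [0.0008, -0.2402, -0.1684, 0.0002, -0.0005, 0.0007]
```

Request:
play_rows(deltas=[[[1,0,-0.0273,-0.0191,0,0,0],[1,0,-0.0683,-0.0478,0,0,0],[1,0,-0.1229,-0.0861,0,0,0],[1,0,-0.1774,-0.1244,0,0,0],[1,0.0005,-0.2183,-0.1531,0,0,0]]])

```text
clock: 10.0
tool_pos: [0.5893, 0.0549, 0.0703]
eef_rot: [0.679, 0.67, 0.211, 0.214]
contact_force: [1.3, 0.1, -3.5]
opening: 0.154
```

```bash
python3 - <<'E'
from h import *
st()
import cv2
im=vision.snapshot('side'); cv2.imwrite('pics/s7.png',cv2.resize(im[130:300,200:420,::-1],None,fx=3.5,fy=3.5,interpolation=cv2.INTER_CUBIC))
st()
s=get_state(); y=s['tool_pos']
for d in (1,10): print(row(RS.apply([-d/1000,0,0])+y,Rt(35)))
E
```

```text
t 10.0 S [-35.8  -0.4  70.3] F [ 1.33  0.12 -3.48] M [ 0.12  0.49 -0.  ] op 0.154 q [-0.07  0.98 -0.28  2.31  2.68  0.81 -1.3 ] z [ 0.574  0.002 -0.819]
t 10.05 S [-37.4  -0.4  70.2] F [-5.35 -0.34  9.12] M [-0.05  0.54 -0.12] op 0.151 q [-0.07  0.98 -0.28  2.31  2.68  0.82 -1.3 ] z [ 0.573  0.002 -0.82 ]
[0.0, -0.0027, -0.0019, -0.0003, -0.0006, 0.001]
[0.0001, -0.0273, -0.0191, -0.0003, -0.0006, 0.001]
```

View pics/s7.png

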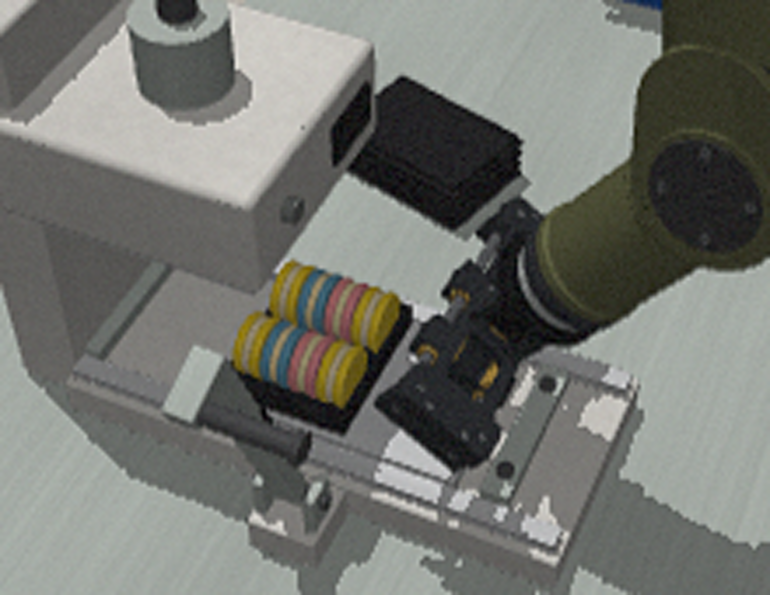

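The carrier has followed: the tray is out at (320,350), with about 16 mm left to the stop. Now slow steps while watching the force.

Request:
play_rows(deltas=[[[1,0,0,0,0,0,0],[1,0,0,0,0,0,0],[1,0,0,0,0,0,0]]])

```text
clock: 10.42
tool_pos: [0.5875, 0.0549, 0.0703]
eef_rot: [0.679, 0.67, 0.211, 0.214]
contact_force: [-2.4, -0.5, 2.2]
opening: 0.155
```

```bash
python3 - <<'E'
from h import *
st()
E
```

```text
t 10.425 S [-37.5  -0.4  70.3] F [-2.38 -0.49  2.23] M [ 0.06  0.45 -0.07] op 0.155 q [-0.07  0.98 -0.28  2.31  2.68  0.82 -1.3 ] z [ 0.572  0.002 -0.82 ]
```

Request:
play_rows(deltas=[[[1,0,-0.0055,-0.0038,0,0,0],[1,0,-0.011,-0.0077,0,0,0],[1,0,-0.0164,-0.0115,0,0,0],[1,0,-0.0191,-0.0134,0,0,0],[1,0,-0.0218,-0.0153,0,0,0]]])

```text
clock: 11.05
tool_pos: [0.5795, 0.055, 0.0703]
eef_rot: [0.679, 0.67, 0.211, 0.214]
contact_force: [2.5, -0.4, -2.8]
opening: 0.152
```

```bash
python3 - <<'E'
from h import *
st()
E
```

```text
t 11.05 S [-45.5  -0.4  70.3] F [ 2.46 -0.32 -2.78] M [0.1  0.32 0.01] op 0.152 q [-0.07  0.98 -0.29  2.34  2.68  0.84 -1.31] z [ 0.573  0.002 -0.82 ]
```

Request:
play_rows(deltas=[[[1,0,-0.0027,-0.0019,0,0,0],[1,0,-0.0055,-0.0038,0,0,0],[1,0,-0.0082,-0.0057,0,0,0],[1,0,-0.0109,-0.0076,0,0,0]]])

```text
clock: 11.55
tool_pos: [0.5755, 0.0551, 0.0703]
eef_rot: [0.679, 0.67, 0.211, 0.214]
contact_force: [1.7, -0.5, -3.0]
opening: 0.159
```

```bash
python3 - <<'E'
from h import *
st()
E
```

```text
t 11.55 S [-49.6  -0.4  70.3] F [ 1.76 -0.52 -2.97] M [0.07 0.27 0.  ] op 0.159 q [-0.08  0.99 -0.29  2.35  2.68  0.86 -1.32] z [ 0.573  0.002 -0.82 ]
```

Request:
play_rows(deltas=[[[1,0,-0.0027,-0.0019,0,0,0],[1,0,-0.0055,-0.0038,0,0,0]]])

```text
clock: 11.8
tool_pos: [0.5734, 0.0551, 0.0702]
eef_rot: [0.679, 0.67, 0.211, 0.214]
contact_force: [2.8, -0.4, -3.1]
opening: 0.157
```

```bash
python3 - <<'E'
from h import *
st()
E
```

```text
t 11.8 S [-51.6  -0.4  70.2] F [ 2.83 -0.31 -3.07] M [ 0.07  0.3  -0.01] op 0.157 q [-0.08  0.99 -0.29  2.35  2.68  0.86 -1.32] z [ 0.573  0.002 -0.82 ]
```

Request:
play_rows(deltas=[[[1,0,-0.0027,-0.0019,0,0,0]]])

```text
clock: 11.92
tool_pos: [0.5724, 0.0551, 0.0703]
eef_rot: [0.679, 0.67, 0.211, 0.214]
contact_force: [1.6, -0.5, -2.6]
opening: 0.16
```

Request:
play_rows(deltas=[[[1,0,-0.0027,-0.0019,0,0,0]]])

```text
clock: 12.05
tool_pos: [0.572, 0.0551, 0.0702]
eef_rot: [0.679, 0.67, 0.211, 0.214]
contact_force: [6.6, 0.3, -7.2]
opening: 0.158
```

```bash
python3 - <<'E'
from h import *
st()
E
```

```text
t 12.05 S [-53.   -0.5  70.2] F [ 6.64  0.36 -7.15] M [ 0.06  0.17 -0.03] op 0.158 q [-0.08  0.99 -0.3   2.36  2.68  0.87 -1.33] z [ 0.574  0.002 -0.819]
```

Request:
play_rows(deltas=[[[1,0,-0.0033,-0.0023,0,0,0],[1,0,-0.0033,-0.0023,0,0,0]]])

```text
clock: 12.3
tool_pos: [0.572, 0.0551, 0.0702]
eef_rot: [0.679, 0.669, 0.212, 0.215]
contact_force: [5.5, -0.4, -7.2]
opening: 0.156
```

```bash
python3 - <<'E'
from h import *
st()
E
```

```text
t 12.3 S [-53.   -0.5  70.2] F [ 5.54 -0.31 -7.23] M [0.11 0.22 0.01] op 0.156 q [-0.08  0.99 -0.3   2.36  2.68  0.87 -1.33] z [ 0.575  0.001 -0.818]
```

Request:
play_rows(deltas=[[[1,0,-0.005,-0.0018,0,0,0],[1,0,-0.007,-0.0028,0,0,0]]])

```text
clock: 12.55
tool_pos: [0.572, 0.0551, 0.0702]
eef_rot: [0.679, 0.669, 0.213, 0.216]
contact_force: [9.7, -0.5, -6.0]
opening: 0.159
```

```bash
python3 - <<'E'
from h import *
st()
E
```

```text
t 12.55 S [-53.1  -0.5  70.2] F [ 9.71 -0.37 -5.97] M [ 0.04 -0.21  0.07] op 0.159 q [-0.08  0.99 -0.3   2.36  2.68  0.88 -1.33] z [ 0.579  0.001 -0.815]
```

Request:
play_rows(deltas=[[[1,0,-0.008,-0.0033,0,0,0],[1,0,-0.008,-0.0033,0,0,0]]])

```text
clock: 12.8
tool_pos: [0.5719, 0.0551, 0.0703]
eef_rot: [0.679, 0.668, 0.215, 0.218]
contact_force: [7.6, -0.6, -4.5]
opening: 0.155
```

```bash
python3 - <<'E'
from h import *
st()
E
```

```text
t 12.8 S [-53.1  -0.5  70.3] F [ 7.58 -0.5  -4.53] M [ 0.02 -0.13  0.07] op 0.155 q [-0.08  0.99 -0.3   2.37  2.68  0.9  -1.33] z [ 0.583  0.    -0.812]
```

Request:
play_rows(deltas=[[[1,0,-0.0095,-0.0057,0.002,0,0],[1,0,-0.011,-0.0066,0.002,0,0]]])

```text
clock: 13.05
tool_pos: [0.5717, 0.0551, 0.0708]
eef_rot: [0.679, 0.667, 0.215, 0.219]
contact_force: [11.1, 0.2, -7.8]
opening: 0.154
```

```bash
python3 - <<'E'
from h import *
st()
E
```

```text
t 13.05 S [-53.4  -0.5  70.8] F [11.14  0.39 -7.84] M [-0.01 -0.55  0.08] op 0.154 q [-0.08  0.99 -0.3   2.37  2.68  0.9  -1.34] z [ 0.584 -0.001 -0.812]
```

Pressing at about 11 N, against a drag baseline of about 2.5 N, so roughly 8 N lands on the stop. Releasing and backing off.

Request:
play_rows(deltas=[[[-0.2,0,0,0,0,0,0],[-0.2,0,0,0,0,0,0],[-0.2,0,0,0,0,0,0],[-0.2,0,0,0,0,0,0]]])

```text
clock: 13.55
tool_pos: [0.5712, 0.0551, 0.0707]
eef_rot: [0.679, 0.667, 0.215, 0.218]
contact_force: [0.0, -1.5, -0.4]
opening: 0.587
```

Request:
play_rows(deltas=[[[-0.2,0,0,-0.1,0,0,0],[-0.2,0,0,-0.25,0,0,0],[-0.2,0,0,-0.42,0,0,0],[-0.2,0,0,-0.58,0,0,0],[-0.2,0,0,-0.58,0,0,0]]])

```text
clock: 14.18
tool_pos: [0.489, 0.0663, 0.1937]
eef_rot: [0.68, 0.664, 0.222, 0.219]
contact_force: [-0.4, 0.2, -1.9]
opening: 0.601
```

```bash
python3 - <<'E'
from h import *
st()
import cv2
m=vision.camera_model('wrist');im=vision.snapshot('wrist')
cv2.imwrite('pics/w8.png',im[:,:,::-1])
im=vision.snapshot('top'); cv2.imwrite('pics/t8.png',cv2.resize(im[130:270,180:440,::-1],None,fx=3,fy=3))
im=vision.snapshot('side'); cv2.imwrite('pics/s8.png',cv2.resize(im[130:300,200:420,::-1],None,fx=3.5,fy=3.5,interpolation=cv2.INTER_CUBIC))
for q in [(-98,0,44),(-98,0,42),(-53,0,82)]: print(q,proj(m,w(q)).round(1))
E
```

```text
t 14.175 S [-136.2    9.4  193.7] F [-0.37  0.21 -1.91] M [0.04 0.41 0.02] op 0.601 q [ 0.18  0.81 -0.95  2.56  2.14  1.08 -0.98] z [ 0.592  0.006 -0.806]
(-98, 0, 44) [[306.1 123.6]]
(-98, 0, 42) [[306.2 122. ]]
(-53, 0, 82) [[307.5 192.4]]
```

View pics/w8.png

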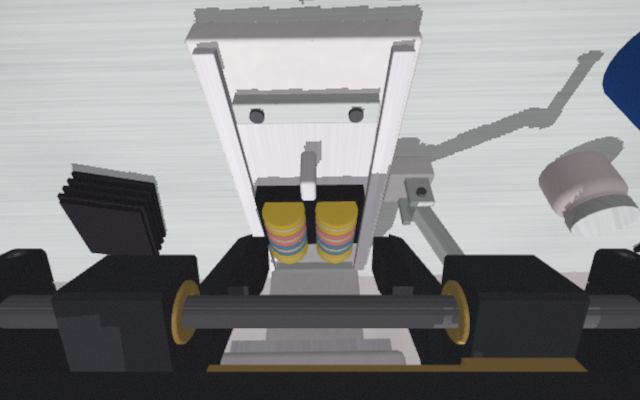

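View pics/s8.png

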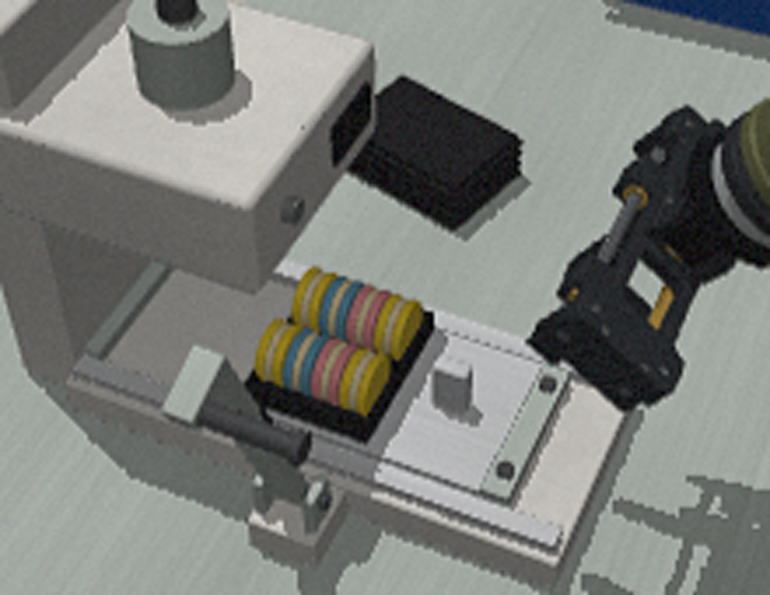

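View pics/t8.png

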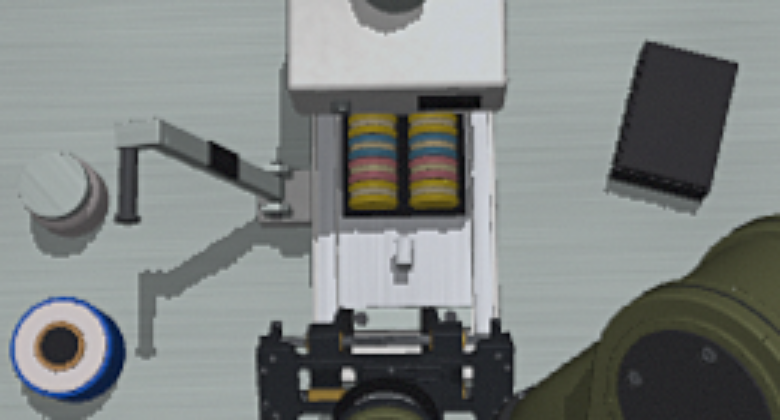

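All views agree. The carrier's front edge meets the stop with no visible gap (wrist rows ~122, side (490,440)), the bar stands open, and the trays, film and jar are unmoved. Joint 4 is at its limit, so I'll move up and slightly forward before handing in.

```bash
python3 - <<'E'
from h import *
print(get_state()['q'].round(4)); print(row(w((-110,0,300)),Rt(35)))
E
```

```text
[ 0.1771  0.8126 -0.947   2.5596  2.1453  1.0766 -0.985 ]
[-0.0255, 0.283, -0.2385, 0.0065, -0.0032, -0.0046]
```

Request:
play_rows(deltas=[[[-0.2,-0.005,0.06,-0.045,0,0,0],[-0.2,-0.01,0.14,-0.11,0,0,0],[-0.2,-0.02,0.22,-0.18,0,0,0],[-0.2,-0.025,0.283,-0.24,0,0,0],[-0.2,-0.025,0.283,-0.24,0,0,0]]])

```text
clock: 14.95
tool_pos: [0.5161, 0.0549, 0.3018]
eef_rot: [0.682, 0.661, 0.223, 0.219]
contact_force: [0.4, 0.6, 0.4]
opening: 0.603
```

Request:
play_rows(deltas=[[[-0.2,0,0,0,0,0,0],[-0.2,0,0,0,0,0,0]]])

```text
clock: 15.2
tool_pos: [0.5155, 0.0544, 0.3004]
eef_rot: [0.682, 0.662, 0.222, 0.219]
contact_force: [-0.1, -0.0, -0.2]
opening: 0.598
```

```bash
python3 - <<'E'
from h import *
st()
import cv2
im=vision.snapshot('side'); cv2.imwrite('pics/s9.png',cv2.resize(im[130:300,200:420,::-1],None,fx=3.5,fy=3.5,interpolation=cv2.INTER_CUBIC))
E
```

```text
t 15.2 S [-109.5   -2.1  300.4] F [-0.09 -0.03 -0.19] M [ 0.04  0.37 -0.  ] op 0.598 q [ 0.3   0.48 -0.89  2.36  1.86  0.64 -0.59] z [ 0.592  0.005 -0.806]
```

View pics/s9.png

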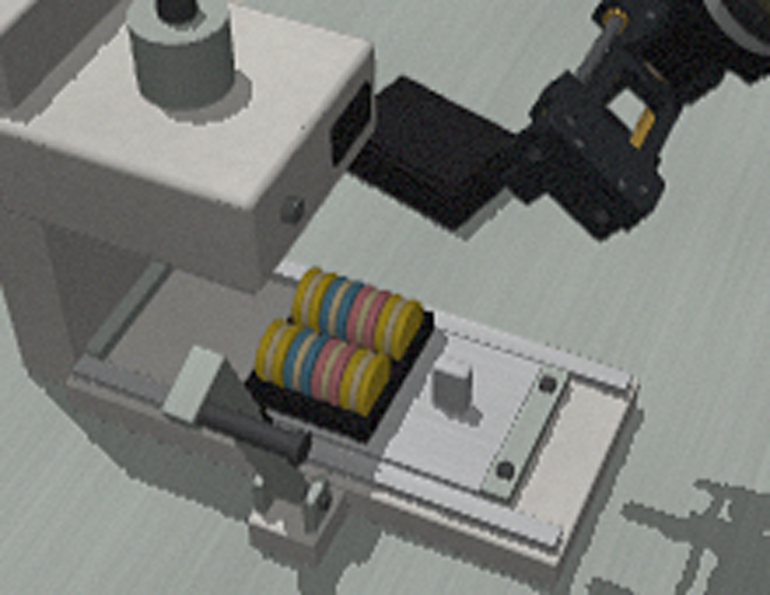

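The carrier meets the stop at (500,440), the bar is open, and the arm is clear with about zero force. Handing in.

```bash
python3 -c "
from plant import r
print(r.finish_job())"
```

```text
the job is handed in; nothing more can be done
None
```

I swung the hold-down bar up to about 1.88 rad and let go, and it stayed standing open. I then took the carrier by its fin, leaning the tool about 35°, and drew it about 98 mm flat along the bed to the stop. The job was handed in at about 15 s.

- **Contact:** Motion stopped with the fin at x ≈ -53 mm, where the camera measurement of the stop put it. The wrist force along the pull rose from a drag of about 2.5 N to about 11 N, so roughly 8 N was on the stop. I then opened the gripper and backed away.
- **Last checks:** The pictures show the carrier's front edge against the stop with no visible gap and the bar open. The spare trays, film roll and jar had not moved in the top view. The wrist force was about 0 N with the arm clear.
- **Joint limits:** Joint 4 reached 2.5596 (limit 2.56) while backing away, so I moved off before handing in. Joint 6 came close to its lower limit mid-swing (0.08, limit 0.04), and I increased the lean there. Neither was seen past its range, though I read joint angles only between moves.
- **Less certain:** While pressing on the stop, the reading also showed 5 to 8 N vertically. The tool's lean drifted by less than a degree, so the 8 N figure is approximate.

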